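# Hang the yellow swing gauge on the checking fixture

### The job

Pick the yellow swing-gauge flap out of its stand and hang it on the checking fixture: lower it, still in the grip, until both of its V-shaped knuckles sit fully down over the fixture's two pins, then let go so that it hangs there upright and still. Either face may look forward; leave the blue flap standing in its own stand.

Things in the scene. Friction and masses are not known exactly. Their poses are not given: they have to be found in the camera images.
- yellow_flap: Sizes in mm. Yellow T-shaped flap, 0.35 kg, upright in a 40 mm deep stand slot. Origin on hinge line, 110 above table; x thickness, y width, z up; both faces alike. Black tab 12 thick, 50 wide, z 24 to 67. Crossbar 214 long, z 12 to 24. V knuckles at y +-97, 18 long, open down, mouth 36 wide at z -18; a seated pin's axis is at z 0. Panel 8 thick (foot 12), 108 wide, down to z -102. It hangs upright.
- blue_flap: (mm) Blue flap for another fixture, to be left alone: same shape, heights and axes as the yellow one but narrower (crossbar 156 long, knuckles at y +-68, panel 96 wide), upright in an identical grey stand (foot 90 x 140, 48 high) with the same slot. Which flap has the stand nearer the robot varies.
- fixture: (mm) Checking fixture, fixed to the table: aluminium base 140 (x) by 300 (y) by 15 high; two dark posts with yellow bands at y +-131, 147 tall, 26 by 18; white moulded cover in a black nest at x 30 to 64, |y| under 80, up to 44 high. Origin: centre of its underside; y along the pins, z up.
- pin_line (a point): (mm) Midpoint between the fixture's two pins, 135 above its origin, same axes. Level steel pins, 10 in diameter, run inwards along y from the posts, y +-122 to +-72. Hung fully home, the yellow flap's origin is here, its y along this y (either way round); the V knuckles centre it across the pins and it may sit up to 16 off along them.

How it is judged:
By the outcome, as a careful person would: the job done as asked, in the order asked, and still so for the second after the job is handed in, with the robot touching nothing.
It also fails if it takes over 45 s, if anything falls off the work surface, if the arm or the gripper's body presses on something with over 40 N, if the wrist force passes 120 N, or if a joint passes its speed limit or range.

### The arm

A 6-joint arm with a two-finger parallel gripper is mounted at the origin on the work surface. World frame = base frame: x ahead of the robot, y to its left, z up, the work surface at z = 0. Lengths are in m, angles in rad, forces in N, time in s.
With the tool pointing down it reaches from about 0.275 to 0.825 m from the base axis. Payload 5.2 kg.
Tool frame: the origin (TCP) lies between the finger pads; the fingertips stand 8 mm ahead of it and the grasp point (between the pads) lies 11 mm behind it; z points along the fingers, y is the line along which they close (so a half turn about z gives the same grasp; the last joint's range is limited). The gripper opens to 93 mm and grips with 3 to 60 N. Pads are 15 mm wide; open, the fingers measure 128 mm over their backs; the gripper's body (75 mm by 188 mm) begins 65 mm behind the grasp point.
Start: joints at [0.984, 0.259, 1.535, -0, 1.348, -0.203], TCP at [0.206, 0.51, 0.227] pointing down, gripper open.
Joint ranges: [-3.14, 3.14], [-0.91, 2.08], [0.19, 2.58], [-1.22, 4.36], [0.22, 2.71], [-3.12, 3.12]. Speed limits (rad/s): [2.57, 2.57, 3.14, 3.14, 3.14, 3.14].

### API

Orientations are given as a rotation vector (axis times angle).
In Python, from workcell import ctrl gives the robot as it stands. The module is installed in compiled form; this text tells all that it offers.
- The arm moves only by the tool servo_tool, never from a script. Its argument "steps" is a list of rows, each an object of numbers: "x", "y", "z": the shift along the world's x, y, z in cm; "twist": the turn about the world's z in rad. A call has 1 to 10 rows; each row is the pose to reach, as a shift and turn from the pose commanded when the call began; what a row does not reach only later rows make up. A row lasts 1/10 s, in which the tool goes at most 50 mm and 8.59 degrees, less where a joint would pass 70% of its speed; a pose out of reach is approached as far as the arm can. A call with a gripper value outside its range is refused whole. "claw" is the finger opening in cm, from 0 to 9.3, set as the call begins (left out, the last holds). The fingers move at their own pace and stop on an object; the grip force is fixed at half the most. Time passes only in rows, so rows that repeat a pose let the fingers close. It gives the time, the measured TCP pose, the force, the opening and the grip force at its end, in the units of the state.
- ctrl.read_state(): the state, without advancing time (a new reading comes with each control period).
- ctrl.grab_frame(name): name is "side" or "top"; returns the picture (400x640x3 uint8, blue, green, red); there is no depth.
- ctrl.camera_model(name): a dict with "fx", "fy", "cx", "cy" (pixels), "k1" (the pictures are not rectified: a ray, as slopes to the right and down, at radius r is drawn at 1 + k1 r^2 times it, then the intrinsics apply), "R" (3x3) and "t" (3): a world point X has camera coordinates R X + t. Camera axes: x right, y down, z forward; pixel columns grow to the right and rows downward; lengths in m; the calibration is good to about 2 mm. A picture is of the moment at which its call begins. camera_model takes no time and is no camera call.
- ctrl.hand_in(): hands the job in; it is judged then, once.
The state is a dict: "time": time; "q": joint angles; "qvel": joint speeds; "effort": joint torques, N m; "tool_pos": TCP position; "ee_rot": TCP orientation; "wrist_force": force on the tool from outside, world axes, zero at the start; "wrist_torque": the same for the moment, N m; "grip_width": finger opening in m; "gripper_force": force on a finger pad.
Only numpy, scipy, OpenCV 4.12 (cv2) and the standard library are available. Lean on these libraries where they do the work, as an engineer would, in place of code of your own. Each camera call takes 0.05 s, during which the arm holds its last target. There are 200 camera calls.

## Working session

There is one attempt and no reset: what is moved stays moved. The work goes in short steps, Python scripts to look and compute and a tool call to move; the robot and the scene stay as the last step left them, time stands still between calls to the robot, and variables do not carry over. Pictures are saved under pics/ and viewed, at most 10 in all, crops included, and the job is handed in when it is done.

Besides the shell and the picture viewer there is one more tool, called after "Emit:" as name(argument=value, ...) on one line, values as JSON. servo_tool: Moves the arm, as the interface text tells. Its arguments: {"type":"object","properties":{"steps":{"type":"array"},"claw":{"type":"number"}},"required":["steps"]}

```bash
mkdir -p pics; python3 - <<'E'
from workcell import ctrl
import cv2
for n in("side","top"):
    cv2.imwrite(f"pics/{n}0.png",ctrl.grab_frame(n)); m=ctrl.camera_model(n); print(n,m)
s=ctrl.read_state(); print(s["time"],s["tool_pos"],s["ee_rot"],s["grip_width"])
E
```

```text
side {'fx': 378.1674936540946, 'fy': 378.1674936540946, 'cx': 322.47644128140564, 'cy': 201.32694910401284, 'k1': -0.005925864145734664, 'R': array([[ 7.46129188e-01, -6.65801166e-01, -2.05322668e-04],
       [-3.98132343e-01, -4.45919263e-01, -8.01652449e-01],
       [ 5.33649577e-01,  5.98218036e-01, -5.97790356e-01]]), 't': array([-0.41106435,  0.30871015,  0.58749492])}
top {'fx': 442.8900150579275, 'fy': 442.8900150579275, 'cx': 323.20848822036965, 'cy': 194.53482825094935, 'k1': -0.09162197257234628, 'R': array([[-0.00440906, -0.99952201,  0.03059915],
       [-0.99561799,  0.00152941, -0.09350118],
       [ 0.09340969, -0.03087732, -0.99514884]]), 't': array([-0.01063966,  0.53021825,  1.05052755])}
0.1 [0.20566894 0.50958589 0.22593033] [-5.99082205e-01 -3.08333103e+00  2.33588460e-03] 0.09291601835062803
```

View pics/side0.png

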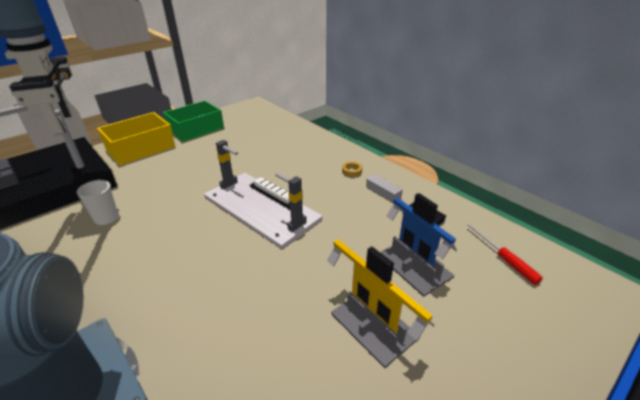

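View pics/top0.png

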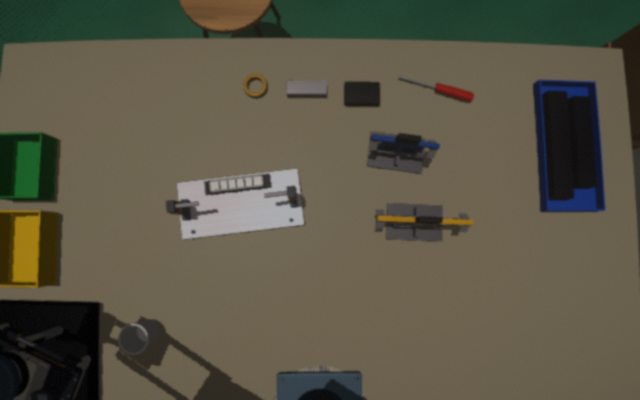

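The side view shows the yellow flap at about (380,285), the blue one behind it at (422,235) and the fixture at (262,207). In the top view the yellow bar runs from (377,220) to (472,223), and the fixture base is centred near (240,205). I'll measure next.

```bash
cat > h.py <<'E'
import cv2, numpy as np
from workcell import ctrl
def rays(n,px):
    m=ctrl.camera_model(n); p=np.array(px,float).reshape(-1,2)
    d=(p-[m["cx"],m["cy"]])/[m["fx"],m["fy"]]; u=d.copy()
    for _ in range(20): u=d/(1+m["k1"]*(u**2).sum(1,keepdims=True))
    R,t=np.array(m["R"]),np.array(m["t"])
    return -R.T@t, np.c_[u,np.ones(len(u))]@R
def plane(n,px,z):
    c,d=rays(n,px); return c+d*((z-c[2])/d[:,2])[:,None]
def proj(n,X):
    m=ctrl.camera_model(n); c=np.atleast_2d(X)@np.array(m["R"]).T+m["t"]; u=c[:,:2]/c[:,2:]
    return u*(1+m["k1"]*(u**2).sum(1,keepdims=True))*[m["fx"],m["fy"]]+[m["cx"],m["cy"]]
def mask(im,lo,hi,roi):
    h=cv2.inRange(cv2.cvtColor(im,cv2.COLOR_BGR2HSV),lo,hi); o=np.zeros_like(h); x0,y0,x1,y1=roi
    o[y0:y1,x0:x1]=h[y0:y1,x0:x1]; return o
E
python3 - <<'E'
from h import *
t=cv2.imread("pics/top0.png")
m=mask(t,(15,120,90),(40,255,255),(365,200,490,245))
r=cv2.minAreaRect(cv2.findNonZero(m)); print("yellow",r,m.sum()/255)
b=cv2.boxPoints(r); w=plane("top",b,.134); print(w.mean(0),b,w)
f=mask(t,(0,0,130),(180,60,255),(170,160,310,250))
r=cv2.minAreaRect(cv2.findNonZero(f)); print("base",r)
b=cv2.boxPoints(r); w=plane("top",b,.015); print(w.mean(0),w)
A=cv2.resize(t[155:250,150:320],None,fx=4.6,fy=4.6,interpolation=cv2.INTER_CUBIC)
cv2.imwrite("pics/fix.png",A)
A=cv2.resize(t[195:250,365:485],None,fx=6,fy=6,interpolation=cv2.INTER_CUBIC)
cv2.imwrite("pics/yel.png",A)
E
```

```text
yellow ((424.50396728515625, 219.90733337402344), (95.25540924072266, 6.59394645690918), 2.4540317058563232) 426.0
[ 0.46354843 -0.23221126  0.134     ] [[376.77878 221.16196]
 [377.06113 214.57407]
 [472.22916 218.65271]
 [471.9468  225.2406 ]] [[ 0.46145564 -0.12545044  0.134     ]
 [ 0.47582674 -0.12628118  0.134     ]
 [ 0.46574477 -0.33911661  0.134     ]
 [ 0.45116658 -0.33799682  0.134     ]]
base ((239.43710327148438, 203.47177124023438), (56.88404083251953, 123.03596496582031), 83.21102905273438)
[0.50989822 0.19249287 0.015     ] [[0.56139312 0.35185048 0.015     ]
 [0.59695003 0.05134461 0.015     ]
 [0.45808471 0.03484551 0.015     ]
 [0.42316501 0.33193087 0.015     ]]
```

View pics/fix.png

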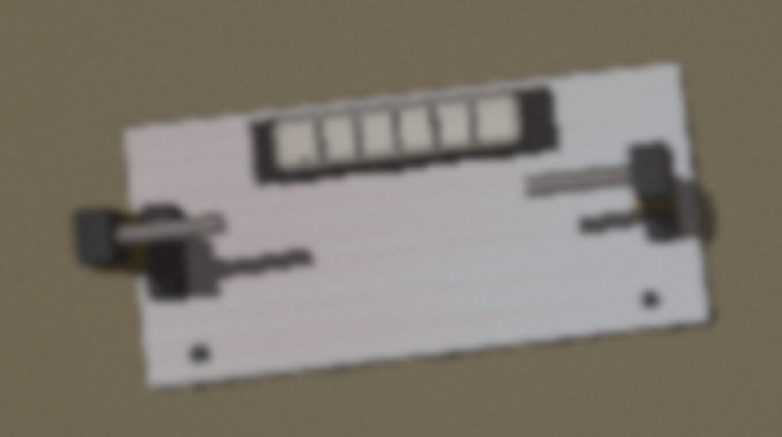

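View pics/yel.png

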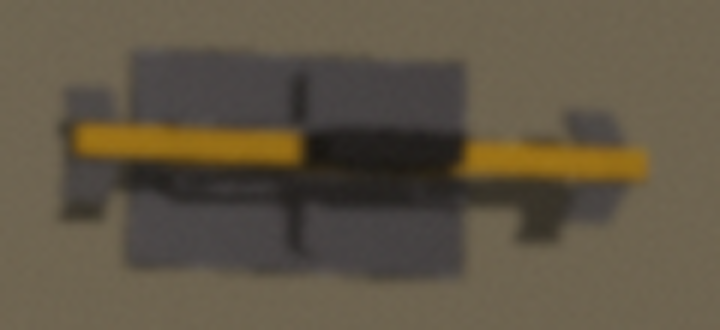

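The fixture crop shows the left pin from (118,235) to its tip at (225,223) and the right pin from its tip at (527,186) to (632,175). The base corners are at (124,130), (678,64), (711,320) and (149,385). In the yellow crop the bar is clear, with the black tab in its middle.

```bash
python3 - <<'E'
from h import *
o=lambda p:(np.array(p,float)+.5)/4.6-.5+[150,155]
B=plane("top",o([(124,130),(678,64),(711,320),(149,385)]),.015); P=plane("top",o([(118,235),(225,223),(527,186),(632,175)]),.135)
print("base",B.mean(0),B); d=(B[0]+B[3]-B[1]-B[2]); print("yaw",np.arctan2(-d[0],d[1]))
print("pins",P,P[1:3].mean(0)); d=P[0]+P[1]-P[2]-P[3]; print(np.arctan2(-d[0],d[1]))
# side view check of yellow: bar's ends and pin, projected
s=cv2.imread("pics/side0.png")
m=mask(s,(15,120,90),(40,255,255),(320,230,450,350)); c=cv2.findNonZero(m)[:,0]
print("side bar ends",c[c[:,0].argmin()],c[c[:,0].argmax()],c[c[:,1].argmin()])
print(proj("side",[[.4686,-.1259,.134],[.4585,-.3386,.134]]))
pm=P[1:3].mean(0);print("pins side",proj("side",P))
V=cv2.resize(s[130:250,195:335],None,fx=5.5,fy=5,interpolation=cv2.INTER_CUBIC)
cv2.imwrite("pics/fixs.png",V)
st=ctrl.read_state(); 
from scipy.spatial.transform import Rotation as Ro
print(Ro.from_rotvec(st["ee_rot"]).as_matrix().round(3))
E
```

```text
base [0.50989269 0.19126148 0.015     ] [[0.5604723  0.34790425 0.015     ]
 [0.5955448  0.05173958 0.015     ]
 [0.45873475 0.0341444  0.015     ]
 [0.42481889 0.33125767 0.015     ]]
yaw 0.11576346500151533
pins [[0.4959814  0.31312998 0.135     ]
 [0.50161747 0.26225493 0.135     ]
 [0.51894702 0.11956078 0.135     ]
 [0.5240952  0.06999056 0.135     ]] [0.51028224 0.19090785 0.135     ]
0.1172395322428379
side bar ends [334 241] [431 314] [336 239]
[[334.87632241 240.61047875]
 [430.0297763  318.01304979]]
pins side [[224.11671688 147.47336773]
 [236.66248754 154.17759478]
 [276.71960724 175.04869697]
 [292.05046872 183.34853993]]
[[-0.927  0.374 -0.001]
 [ 0.374  0.927 -0.001]
 [ 0.    -0.002 -1.   ]]
```

View pics/fixs.png

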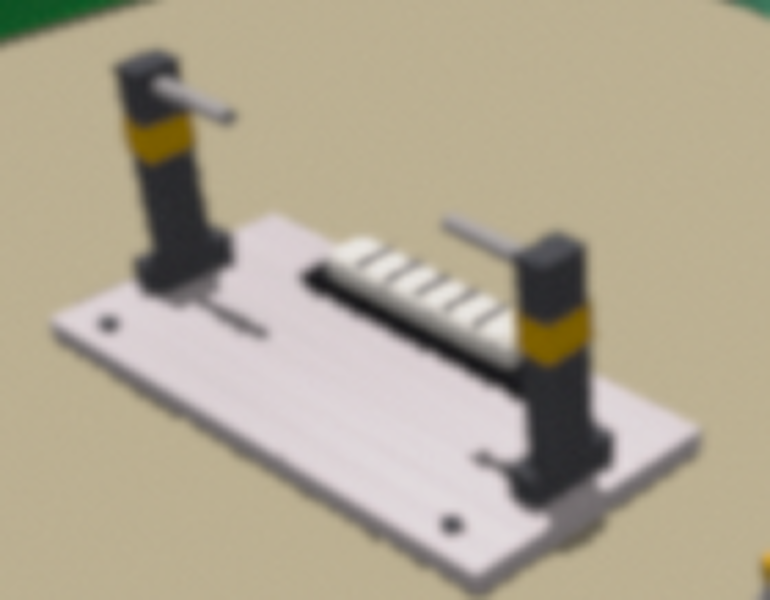

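The two views agree. The yellow flap is at about (0.4635, -0.232) with yaw -0.048. The pin line is at (0.510, 0.191) with yaw +0.117. Approaching now.

Emit:
servo_tool(steps=[{"x":3.3,"y":-3.7,"z":1,"twist":-0.15},{"x":6,"y":-8,"z":1,"twist":-0.3},{"x":8,"y":-13,"z":1,"twist":-0.45},{"x":10,"y":-17,"z":1,"twist":-0.6},{"x":12,"y":-22,"z":1,"twist":-0.75},{"x":14,"y":-26,"z":1,"twist":-0.9},{"x":16,"y":-31,"z":1,"twist":-1.05},{"x":18,"y":-35,"z":1,"twist":-1.15},{"x":20,"y":-39,"z":1,"twist":-1.235},{"x":21,"y":-44,"z":1,"twist":-1.235}], claw=6)

```text
time: 1.1
tool_pos: [0.4167, 0.0693, 0.2366]
ee_rot: [2.276, 2.165, 0.001]
wrist_force: [1.4, 0.8, -0.2]
grip_width: 0.0597
gripper_force: 0.0
```

Emit:
servo_tool(steps=[{"x":1,"y":-4.5,"z":0},{"x":2,"y":-9,"z":0},{"x":3,"y":-13.5,"z":0},{"x":4,"y":-18,"z":0},{"x":4.6,"y":-22.5,"z":0},{"x":4.6,"y":-27,"z":0},{"x":4.6,"y":-30.1,"z":-1},{"x":4.6,"y":-30.1,"z":-2},{"x":4.6,"y":-30.1,"z":-2},{"x":4.6,"y":-30.1,"z":-2}])

```text
schema error: expected keys x, y, z, twist
```

```bash
python3 - <<'E'
from h import *
for n in("side","top"): cv2.imwrite(f"pics/{n}1.png",ctrl.grab_frame(n))
s=ctrl.read_state();print(s["tool_pos"],s["ee_rot"])
a=cv2.imread("pics/side1.png")[200:340,310:450];b=cv2.imread("pics/top1.png")[170:260,365:505]
cv2.imwrite("pics/c1.png",np.hstack([cv2.resize(a,(400,400)),cv2.resize(b,(400,257)) if 0 else cv2.copyMakeBorder(cv2.resize(b,(400,257)),0,143,0,0,0)]))
E
```

```text
[0.4171298  0.06530066 0.2363555 ] [ 2.28166437  2.1571947  -0.00261541]
```

View pics/c1.png

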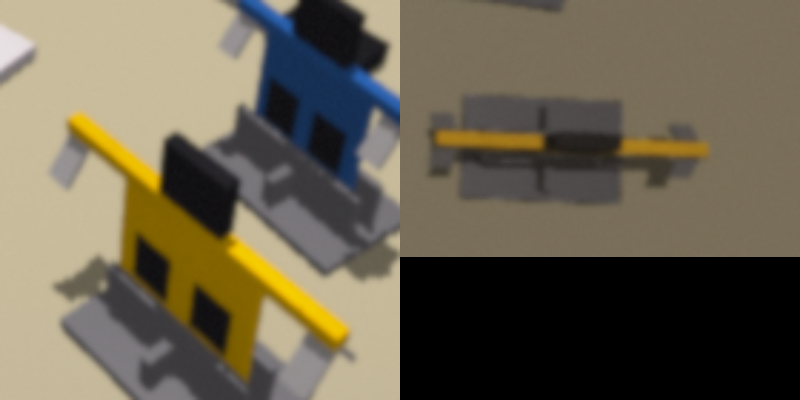

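The crop shows the flap still untouched. The move was refused because every row needs a twist value.

Emit:
servo_tool(steps=[{"x":1,"y":-4.5,"z":0,"twist":0},{"x":2,"y":-9,"z":0,"twist":0},{"x":3,"y":-13.5,"z":0,"twist":0},{"x":4,"y":-18,"z":0,"twist":0},{"x":4.6,"y":-22.5,"z":0,"twist":0},{"x":4.6,"y":-27,"z":0,"twist":0},{"x":4.6,"y":-29.8,"z":-1,"twist":0},{"x":4.6,"y":-29.8,"z":-2,"twist":0},{"x":4.6,"y":-29.8,"z":-2,"twist":0},{"x":4.6,"y":-29.8,"z":-2,"twist":0}])

```text
time: 2.2
tool_pos: [0.4616, -0.2253, 0.2163]
ee_rot: [-2.272, -2.168, -0.0]
wrist_force: [0.1, 0.8, 0.4]
grip_width: 0.06
gripper_force: 0.0
```

```bash
python3 - <<'E'
from h import *
for n in("side","top"): cv2.imwrite(f"pics/{n}2.png",ctrl.grab_frame(n))
s=ctrl.read_state();print(s["tool_pos"],s["ee_rot"], 2*np.arctan2(s["ee_rot"][1],s["ee_rot"][0])-np.pi/2)
a=cv2.imread("pics/side2.png")[180:320,310:450];b=cv2.imread("pics/top2.png")[170:260,365:505]
cv2.imwrite("pics/c2.png",np.hstack([cv2.resize(a,(400,400)),cv2.copyMakeBorder(cv2.resize(b,(400,257)),0,143,0,0,0)]))
E
```

```text
[ 0.46203842 -0.22559689  0.21712731] [2.27188565e+00 2.16941566e+00 4.31988639e-04] -0.04613594290861789
```

View pics/c2.png

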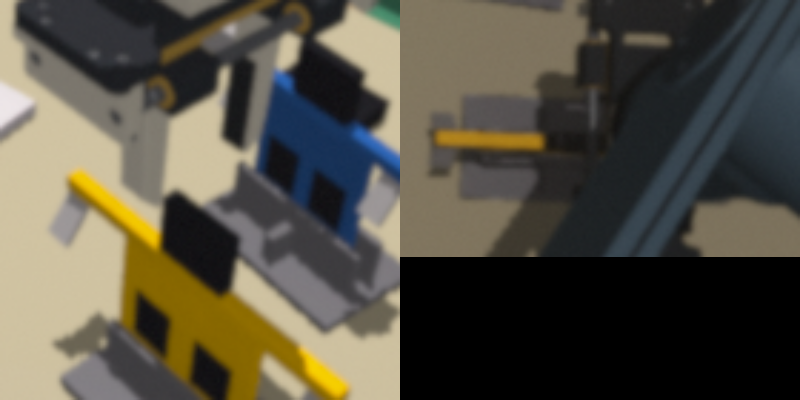

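The gripper hangs above the yellow tab, with the fingers on either side and clear of the blue flap. I'll lower, then close.

Emit:
servo_tool(steps=[{"x":0.15,"y":-0.65,"z":-2,"twist":0},{"x":0.15,"y":-0.65,"z":-4,"twist":0},{"x":0.15,"y":-0.65,"z":-5.5,"twist":0},{"x":0.15,"y":-0.65,"z":-6.5,"twist":0},{"x":0.15,"y":-0.65,"z":-6.9,"twist":0},{"x":0.15,"y":-0.65,"z":-6.9,"twist":0},{"x":0.15,"y":-0.65,"z":-6.9,"twist":0}])

```text
time: 3.0
tool_pos: [0.4637, -0.2336, 0.1485]
ee_rot: [2.273, 2.167, 0.0]
wrist_force: [-0.7, -0.2, -0.2]
grip_width: 0.0601
gripper_force: 0.0
```

Emit:
servo_tool(steps=[{"x":0,"y":0,"z":0,"twist":0},{"x":0,"y":0,"z":0,"twist":0},{"x":0,"y":0,"z":0,"twist":0},{"x":0,"y":0,"z":0,"twist":0},{"x":0,"y":0,"z":0,"twist":0},{"x":0,"y":0,"z":0,"twist":0},{"x":0,"y":0,"z":0,"twist":0},{"x":0,"y":0,"z":0,"twist":0}], claw=0)

```text
time: 3.8
tool_pos: [0.4632, -0.2336, 0.1476]
ee_rot: [-2.274, -2.167, 0.0]
wrist_force: [-0.3, -0.3, 0.5]
grip_width: 0.0122
gripper_force: 30.0
```

Emit:
servo_tool(steps=[{"x":0,"y":0,"z":1,"twist":0},{"x":0,"y":0,"z":2,"twist":0},{"x":0,"y":0,"z":3.5,"twist":0},{"x":0,"y":0,"z":5,"twist":0},{"x":0,"y":0,"z":7,"twist":0},{"x":0,"y":0,"z":10,"twist":0},{"x":0,"y":0,"z":13,"twist":0},{"x":0,"y":0,"z":15.5,"twist":0},{"x":0,"y":0,"z":17,"twist":0},{"x":0,"y":0,"z":17,"twist":0}])

```text
time: 4.8
tool_pos: [0.4639, -0.2341, 0.3208]
ee_rot: [2.27, 2.164, 0.001]
wrist_force: [-0.1, -0.3, -2.6]
grip_width: 0.0118
gripper_force: 30.0
```

Emit:
servo_tool(steps=[{"x":0.2,"y":2,"z":0,"twist":0.01},{"x":0.6,"y":5.5,"z":0,"twist":0.03},{"x":1,"y":9.5,"z":0,"twist":0.05},{"x":1.5,"y":14,"z":0,"twist":0.07},{"x":2,"y":18.5,"z":0,"twist":0.09},{"x":2.5,"y":23,"z":0,"twist":0.11},{"x":3,"y":27.5,"z":0,"twist":0.13},{"x":3.5,"y":32,"z":0,"twist":0.15},{"x":4,"y":36,"z":0,"twist":0.165},{"x":4.4,"y":39,"z":0,"twist":0.165}])

```text
time: 5.8
tool_pos: [0.5062, 0.159, 0.3166]
ee_rot: [-2.084, -2.348, 0.002]
wrist_force: [0.5, -0.7, -3.3]
grip_width: 0.0119
gripper_force: 30.0
```

Emit:
servo_tool(steps=[{"x":0.1,"y":2,"z":0,"twist":0},{"x":0.2,"y":3.2,"z":0,"twist":0},{"x":0.2,"y":3.4,"z":0,"twist":0},{"x":0.2,"y":3.4,"z":0,"twist":0},{"x":0.2,"y":3.4,"z":0,"twist":0},{"x":0.2,"y":3.4,"z":0,"twist":0}])

```text
time: 6.4
tool_pos: [0.5093, 0.1894, 0.3177]
ee_rot: [2.089, 2.346, -0.0]
wrist_force: [-0.7, -0.2, -2.4]
grip_width: 0.0122
gripper_force: 30.0
```

```bash
python3 - <<'E'
from h import *
for n in("side","top"): cv2.imwrite(f"pics/{n}3.png",ctrl.grab_frame(n))
s=ctrl.read_state();print(s["time"],s["tool_pos"],s["ee_rot"], 2*np.arctan2(s["ee_rot"][1],s["ee_rot"][0])-np.pi/2,s["wrist_force"],s["wrist_torque"])
a=cv2.imread("pics/side3.png")[60:240,170:350];b=cv2.imread("pics/top3.png")[130:250,140:320]
cv2.imwrite("pics/c3.png",np.hstack([cv2.resize(a,(400,400)),cv2.copyMakeBorder(cv2.resize(b,(400,267)),0,133,0,0,0)]))
E
```

```text
6.5 [0.5093493  0.18962705 0.3177645 ] [2.08918607e+00 2.34599001e+00 2.54448703e-05] 0.11567411450482012 [-0.50562305 -0.34020302 -2.78865452] [-0.03153626  0.04486119  0.00814942]
```

View pics/c3.png

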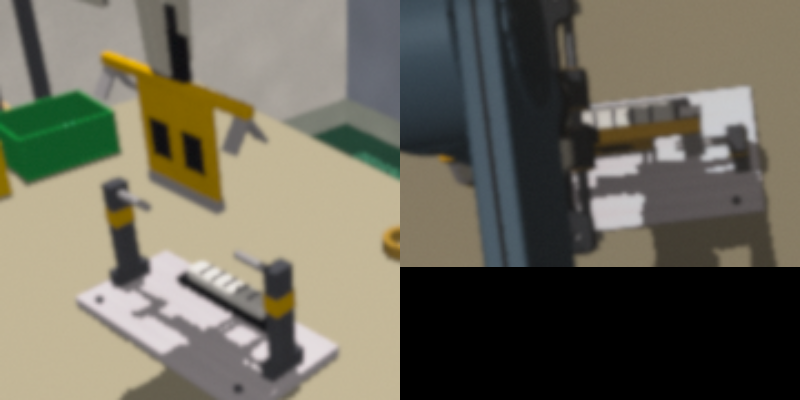

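The flap hangs above the fixture, lined up with the pins. I'll check the bar ends in the side view against prediction.

```bash
python3 - <<'E'
from h import *
s=cv2.imread("pics/side3.png"); m=mask(s,(15,120,90),(40,255,255),(213,75,290,160)); c=cv2.findNonZero(m)[:,0]
print(c[c[:,0].argmin()],c[c[:,0].argmax()],c[c[:,1].argmin()])
th=.1157;y=np.array([-np.sin(th),np.cos(th),0]);x=np.array([np.cos(th),np.sin(th),0]);o=np.array([.5095,.1896,.2802])
zz=np.array([0,0,1])
print(proj("side",[o+y*.107+zz*.024,o+y*.107+zz*.012,o-y*.107+zz*.024,o-y*.107+zz*.012,o+y*.054-zz*.09,o-y*.054-zz*.09]))
E
```

```text
[216  84] [283 108] [217  83]
[[216.80516083  83.25571916]
 [217.68662052  88.48943968]
 [282.70230857 108.58778743]
 [283.08678045 114.38793306]
 [238.37404561 136.36306524]
 [269.28367465 151.36711674]]
```

Prediction matches within 1 px. Lowering.

Emit:
servo_tool(steps=[{"x":0.08,"y":0.05,"z":-2,"twist":0},{"x":0.08,"y":0.05,"z":-4.5,"twist":0},{"x":0.08,"y":0.05,"z":-7,"twist":0},{"x":0.08,"y":0.05,"z":-9,"twist":0},{"x":0.08,"y":0.05,"z":-10.5,"twist":0},{"x":0.08,"y":0.05,"z":-11.5,"twist":0},{"x":0.08,"y":0.05,"z":-12.3,"twist":0},{"x":0.08,"y":0.05,"z":-12.8,"twist":0},{"x":0.08,"y":0.05,"z":-13.2,"twist":0},{"x":0.08,"y":0.05,"z":-13.2,"twist":0}])

```text
time: 7.5
tool_pos: [0.51, 0.191, 0.1856]
ee_rot: [-2.088, -2.347, 0.0]
wrist_force: [-0.4, 0.9, -3.4]
grip_width: 0.0118
gripper_force: 30.0
```

Emit:
servo_tool(steps=[{"x":0,"y":0,"z":-0.2,"twist":0},{"x":0,"y":0,"z":-0.4,"twist":0},{"x":0,"y":0,"z":-0.6,"twist":0},{"x":0,"y":0,"z":-0.8,"twist":0},{"x":0,"y":0,"z":-1.0,"twist":0},{"x":0,"y":0,"z":-1.1,"twist":0},{"x":0,"y":0,"z":-1.1,"twist":0},{"x":0,"y":0,"z":-1.1,"twist":0}])

```text
time: 8.3
tool_pos: [0.51, 0.191, 0.1747]
ee_rot: [-2.088, -2.348, 0.0]
wrist_force: [0.8, -0.6, -2.1]
grip_width: 0.0117
gripper_force: 30.0
```

Expected seat is at TCP z of about 0.1726, so I'll lower in small steps until the force shows contact.

Emit:
servo_tool(steps=[{"x":0,"y":0,"z":-0.1,"twist":0},{"x":0,"y":0,"z":-0.2,"twist":0},{"x":0,"y":0,"z":-0.2,"twist":0},{"x":0,"y":0,"z":-0.2,"twist":0}])

```text
time: 8.7
tool_pos: [0.5107, 0.191, 0.173]
ee_rot: [2.087, 2.347, 0.002]
wrist_force: [2.3, 0.9, -1.4]
grip_width: 0.0118
gripper_force: 30.0
```

A V wall is touching and pushing the flap in +x, so I'll follow it and go a little lower.

Emit:
servo_tool(steps=[{"x":0.08,"y":0,"z":-0.05,"twist":0},{"x":0.08,"y":0,"z":-0.1,"twist":0},{"x":0.08,"y":0,"z":-0.1,"twist":0},{"x":0.08,"y":0,"z":-0.1,"twist":0}])

```text
time: 9.1
tool_pos: [0.5111, 0.191, 0.1725]
ee_rot: [2.087, 2.347, 0.001]
wrist_force: [-0.4, -1.6, 5.1]
grip_width: 0.0117
gripper_force: 30.0
```

Emit:
servo_tool(steps=[{"x":0,"y":0,"z":-0.05,"twist":0},{"x":0,"y":0,"z":-0.1,"twist":0},{"x":0,"y":0,"z":-0.1,"twist":0},{"x":0,"y":0,"z":-0.1,"twist":0}])

```text
time: 9.5
tool_pos: [0.5111, 0.191, 0.1725]
ee_rot: [2.087, 2.347, 0.002]
wrist_force: [-1.9, -0.4, 11.4]
grip_width: 0.0119
gripper_force: 30.0
```

```bash
python3 - <<'E'
from h import *
cv2.imwrite("pics/side4.png",ctrl.grab_frame("side"))
s=ctrl.read_state();print(s["time"],s["tool_pos"],s["wrist_force"],s["wrist_torque"])
a=cv2.imread("pics/side4.png")[110:250,190:340]
cv2.imwrite("pics/c4.png",cv2.resize(a,(640,597),interpolation=cv2.INTER_CUBIC))
E
```

```text
9.55 [0.51114479 0.19098482 0.17246931] [-2.55888409 -0.98023065 10.46015669] [-0.02587753  0.60160922  0.09963856]
```

View pics/c4.png

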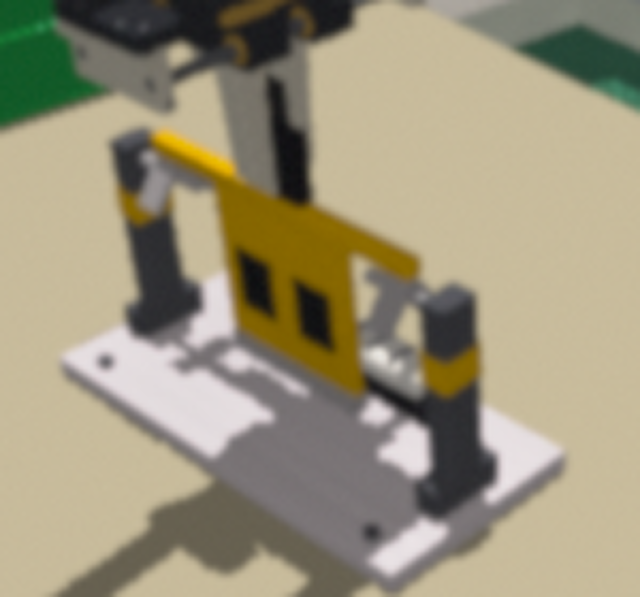

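Both knuckles are over the pins, the z is as predicted, and the height holds firm under more load. I'll relieve the load and release.

Emit:
servo_tool(steps=[{"x":0,"y":0,"z":0.13,"twist":0},{"x":0,"y":0,"z":0.13,"twist":0},{"x":0,"y":0,"z":0.13,"twist":0}])

```text
time: 9.85
tool_pos: [0.5111, 0.191, 0.1726]
ee_rot: [2.087, 2.347, 0.001]
wrist_force: [-0.6, -1.8, 6.3]
grip_width: 0.0117
gripper_force: 30.0
```

Emit:
servo_tool(steps=[{"x":0,"y":0,"z":0,"twist":0},{"x":0,"y":0,"z":0,"twist":0},{"x":0,"y":0,"z":0,"twist":0},{"x":0,"y":0,"z":0,"twist":0},{"x":0,"y":0,"z":0,"twist":0},{"x":0,"y":0,"z":0,"twist":0},{"x":0,"y":0,"z":0,"twist":0}], claw=6)

```text
time: 10.55
tool_pos: [0.5108, 0.191, 0.1719]
ee_rot: [-2.088, -2.347, 0.0]
wrist_force: [-0.1, 0.4, -0.8]
grip_width: 0.0588
gripper_force: 0.0
```

Emit:
servo_tool(steps=[{"x":0,"y":0,"z":1,"twist":0},{"x":0,"y":0,"z":2.5,"twist":0},{"x":0,"y":0,"z":5,"twist":0},{"x":0,"y":0,"z":8,"twist":0},{"x":0,"y":0,"z":11,"twist":0},{"x":0,"y":0,"z":13,"twist":0},{"x":0,"y":0,"z":13,"twist":0},{"x":0,"y":0,"z":13,"twist":0},{"x":0,"y":0,"z":13,"twist":0},{"x":0,"y":0,"z":13,"twist":0}])

```text
time: 11.55
tool_pos: [0.5102, 0.1908, 0.3005]
ee_rot: [-2.087, -2.346, 0.003]
wrist_force: [0.7, 0.1, 0.5]
grip_width: 0.0599
gripper_force: 0.0
```

```bash
python3 - <<'E'
from h import *
cv2.imwrite("pics/side5.png",ctrl.grab_frame("side"))
s=ctrl.read_state();print(s["time"],s["tool_pos"],s["wrist_force"])
a=cv2.imread("pics/side5.png"); m=[]
for k in range(6):
    f=ctrl.grab_frame("side"); g=mask(f,(15,120,60),(40,255,255),(225,130,293,220)); c=cv2.findNonZero(g)[:,0]; m.append((len(c),*c.mean(0).round(2)))
    for _ in range(3): ctrl.grab_frame("side")
print(m)
cv2.imwrite("pics/c5.png",cv2.resize(a[90:330,190:470],(700,600),interpolation=cv2.INTER_CUBIC))
E
```

```text
11.6 [0.51026785 0.19086884 0.30061285] [0.26537999 0.4499405  0.14476867]
[(1291, np.float64(258.52), np.float64(171.44)), (1295, np.float64(258.5), np.float64(171.43)), (1294, np.float64(258.51), np.float64(171.45)), (1295, np.float64(258.51), np.float64(171.44)), (1296, np.float64(258.53), np.float64(171.5)), (1293, np.float64(258.48), np.float64(171.41))]
```

View pics/c5.png

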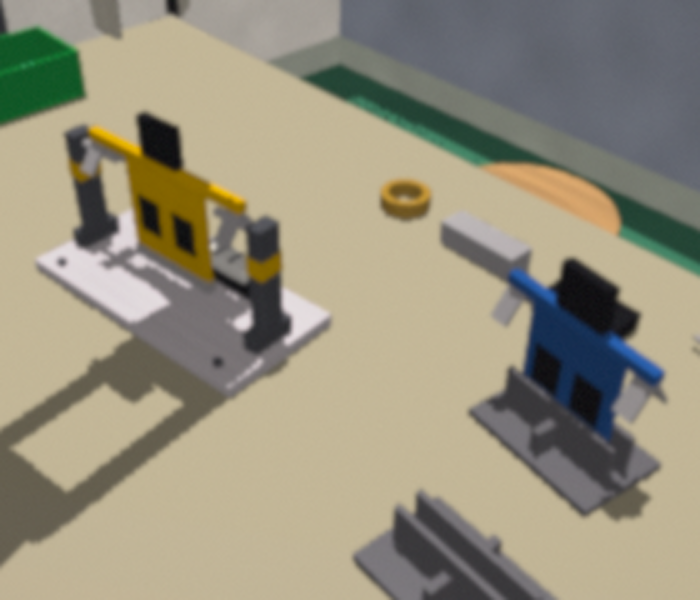

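The yellow flap hangs upright and still on both pins, the blue flap stands untouched, and the gripper is clear.

```bash
python3 -c "from workcell import ctrl; print(ctrl.hand_in())"
```

```text
the job is handed in; nothing more can be done
None
```

The yellow flap hangs upright and still with both knuckles down on the fixture's pins, the blue flap was not touched, and I handed the job in at about 13 s on the robot's clock.

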